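# Clamp a filter core in the bench screw clamp

### The job

Put the taller of the two drying cores upright into the guide channel of the screw clamp and slide it in under the crosshead until it is fully home against the V stop. Then wind the black handwheel clockwise until the sprung pad bears on the core and its spring gives by a couple of millimetres, no more: the core must be held but is brittle. Leave the short core, the flange cover, the spanner and the strainer where they are.

Things in the scene. Friction and masses are not known exactly. Their poses are not given: they have to be found in the camera images.
- core: The core to load: cream-coloured plain cylinder, 56 mm diameter, 62 mm tall, about 0.24 kg, with a dark bore mark on top, standing loose on the bench. Origin at the centre of its underside, z up; it is round, so its yaw does not matter.
- core_short: Bystander: the same kind of core but only 44 mm tall (56 mm diameter), standing loose; the two may have swapped places. Origin at the centre of its underside.
- clamp: Fixed bench screw clamp. Origin on the bench right under the spindle axis; its +x is the direction in which the core slides in (away from the robot), y across, z up. Base plate 10 mm thick, x = -165 to +75 mm, 150 mm wide. V stop: two 18 mm high blocks past the axis that catch the core when it is centred under the spindle.
- home (a point): Point on the base plate's top (10 mm above the bench) on the spindle axis: where the centre of the core's underside is when it is home against the V stop. Axes as the clamp's.
- mouth (a point): On the base plate's top, centred between the guide rails, 100 mm before home: room to set the core down with an upright gripper. Axes as the clamp's. The rails are 14 mm high above the plate, 8 mm thick, 62 mm apart inside, from 35 mm before this point to 70 mm past it; before that they flare outwards for 26 mm.
- wheel_grip (a point): On the spindle axis at mid-height of the handwheel's rim, 166 mm above the bench; does not turn. Handwheel: black lobed grip 60 mm across (grips like a round disc at any angle), 16 mm thick, 22 mm above the nuts. The spindle stands at most 30 mm out above it. It turns against a steady 0.25 N m of friction, keeps its height and stays where left.
- ram: The spindle with its sprung round steel pad, 32 mm diameter; origin at the centre of the pad's underside when the spring is free. It moves only up and down: 6 mm down per radian of clockwise turn (from above) of the handwheel, and starts 8 to 16 mm above a core standing in the clamp. The pad's spring gives 1 mm per 15 N, at most 6 mm; each 15 N adds 0.09 N m to the wheel's turning moment.
- cover: Bystander: grey round flange cover, 116 mm diameter, 18 mm high, lying loose. Origin at the centre of its underside.
- spanner: Bystander: steel spanner, 170 mm long, lying along its x.
- strainer: Bystander: brass strainer disc, 72 mm diameter, 12 mm high. Origin at the centre of its underside.
- crosshead (a point): Middle of the crosshead's underside, 108 mm above the bench. Crosshead: 36 mm deep along the slide path, 142 mm wide, 20 mm thick, on two columns of 18 mm diameter at y = +-56 mm, nuts up to 136 mm above the bench. It and the wheel leave no room for an upright gripper near the axis: a finger pushing the core home must lean back about 40 degrees.

How it is judged:
On the way:
1. the tall core stands home against the V stop under the spindle (horizontal distance between core and home below 0.003 m and z of core in the frame of home below 0.003 m and angle between core's own z axis and vertical below 0.06 rad), for 0.2 s.
At the end, for the whole second after the job is handed in: The tall core stands upright (within 0.06 rad) on the base plate, its centre within 3 mm of home, at rest, and the pad presses on it with more than 5 N (all of step 1 and contact force between ram and core above 5 N and linear speed of core below 0.01 m/s); the robot touches nothing.
It fails at once if the pad presses on the core with more than 120 N (contact force between ram and core above 120 N).
It fails at once if the tall core is knocked over (angle between core's own z axis and vertical above 0.8 rad).
It fails at once if the short core, flange cover, spanner or strainer is moved more than 20 mm (distance of any of core_short, cover, spanner, strainer from where it was at the start of the episode above 0.02 m).
It also fails if it takes over 72 s, if anything falls off the work surface, if the arm or the gripper's body presses on something with over 40 N, if the wrist force passes 120 N, or if a joint passes its speed limit or range.

### The arm

A 6-joint arm with a two-finger parallel gripper is mounted at the origin on the work surface. World frame = base frame: x ahead of the robot, y to its left, z up, the work surface at z = 0. Lengths are in m, angles in rad, forces in N, time in s.
With the tool pointing down it reaches from about 0.25 to 0.775 m from the base axis. Payload 4 kg.
Tool frame: the origin (TCP) lies midway between the tips of the shut fingers; the grasp point (between the pads) lies robot.grip_depth behind it (robot.grip_depth is the distance from the TCP to the grasp point, in m); z points along the fingers, y is the line along which they close (so a half turn about z gives the same grasp; the last joint's range is limited). The gripper opens to 85 mm and grips with 20 to 120 N. Pads are 22 mm wide; open, the fingers measure 114 mm over their backs; the gripper's body (76 mm by 85 mm) begins 54 mm behind the grasp point. The pads swing forward as they close: fully open they stand 13 mm farther back than shut.
Start: joints at [-1.418, 0.087, 1.371, -0, 1.684, -0.103], TCP at [0.139, -0.532, 0.231] pointing down, gripper open.
Joint ranges: [-3.1, 3.1], [-0.76, 2.03], [0.27, 2.55], [-1.08, 4.22], [0.17, 2.65], [-2.57, 2.57]. Speed limits (rad/s): [2.79, 2.79, 3.14, 3.14, 3.14, 3.14].

### API

Orientations are given as [roll, pitch, yaw] about the fixed x, y, z axes, in that order (R = Rz(yaw) Ry(pitch) Rx(roll)).
In Python, from rig import robot, viewer gives the robot as it stands.
- The arm moves only by the tool drive_tool, never from a script. Its argument "deltas" is a list of rows, each an object of numbers: "ax", "ay", "az": the turn, a rotation vector about the tool's x, y, z in degrees; "x", "y", "z": the shift along the tool's x, y, z in cm; "fingers": the finger opening in cm, from 0 to 8.54. In form: [{"ax": .., "ay": .., "az": .., "x": .., "y": .., "z": .., "fingers": ..}, ...]. A call has 1 to 20 rows; each row shifts and turns the commanded pose from where the row before left it, along the tool's axes as they then stand; what a row does not reach is not made up. A row lasts 1/12 s, in which the tool goes at most 41.7 mm and 7.16 degrees, less where a joint would pass 70% of its speed; a pose out of reach is approached as far as the arm can. A call is refused whole if a number of a shift passes 4.17 or a number of a turn 7.16, either way. A call with a gripper value outside its range is refused whole. The fingers move at their own pace and stop on an object; the grip force is fixed at half the most. Time passes only in rows, so rows that do not move let the fingers close. It gives the time, the measured TCP pose, the force, the opening and the grip force at its end, in the units of the state.
- robot.sense(): the state, without advancing time (a new reading comes with each control period).
- viewer.capture(name): name is "side" or "top"; returns the picture (384x512x3 uint8, red, green, blue); there is no depth.
- viewer.camera_params(name): a dict with "fov_y" (degrees; the focal length in pixels is half the picture's height over the tangent of half this angle, whatever the lens; pixels are square), "cx", "cy" (the principal point, pixels), "xyz" and "orientation" of the camera in the world. Camera axes: x right, y up, looking along -z (the intrinsics and any distortion apply to the point x, -y, -z); pixel columns grow to the right and rows downward; lengths in m; the calibration is good to about 2 mm. A picture is of the moment at which its call begins. camera_params takes no time and is no camera call.
- robot.sign_off(): hands the job in; it is judged then, once.
Trained networks look in the newest picture that a camera, given by its name, has taken for a name from the list of things; names that differ only in an ending like _2 or _b are one class to them, and where a whole thing is asked for, a point or a joint stands for the part that bears it (a point fixed in the world has none). Each returns a list of dicts, best first, with "p" (0 to 1); they miss things now and then, are a little off and sometimes report something else, mostly with a low value. They report only what shows in the picture. A call takes as long as a camera call.
- viewer.find_in(name, camera): "centre" ([x, y, z] in m, in world coordinates, good to about 4 mm: the middle of the surface that is visible of it).
- viewer.outline_of(name, camera): "region" (384x512 bool, what is visible of it).
The state is a dict: "time": time; "joints": joint angles; "joint_vel": joint speeds; "effort": joint torques, N m; "tool_pos": TCP position; "ee_rot": TCP orientation; "ft_force": force on the tool from outside, world axes, zero at the start; "ft_torque": the same for the moment, N m; "finger_gap": finger opening in m; "grip_force": force on a finger pad.
Only numpy, scipy, OpenCV 4.12 (cv2) and the standard library are available. Lean on these libraries where they do the work, as an engineer would, in place of code of your own. Each camera call takes 0.05 s, during which the arm holds its last target. There are 200 camera calls.

## Working session

There is one attempt and no reset: what is moved stays moved. The work goes in short steps, Python scripts to look and compute and a tool call to move; the robot and the scene stay as the last step left them, time stands still between calls to the robot, and variables do not carry over. Pictures are saved under pics/ and viewed, at most 10 in all, crops included, and the job is handed in when it is done.

Besides the shell and the picture viewer there is one more tool, called as a command line: name --argument value ..., lists and objects as JSON in quotes. drive_tool: Moves the arm, as the interface text tells. Its arguments: {"type":"object","properties":{"deltas":{"type":"array","items":{"type":"object","properties":{"ax":{"type":"number"},"ay":{"type":"number"},"az":{"type":"number"},"x":{"type":"number"},"y":{"type":"number"},"z":{"type":"number"},"fingers":{"type":"number"}}}}},"required":["deltas"]}

```bash
ls; mkdir -p pics; cat > h.py <<'E'
import numpy as np, cv2
from scipy.spatial.transform import Rotation as Ro
from rig import robot, viewer
def cam(n):
    p=viewer.camera_params(n); o=np.array(p["orientation"])
    R=Ro.from_euler("xyz",o).as_matrix() if o.shape==(3,) else o
    f=192/np.tan(np.radians(p["fov_y"])/2)
    return R,np.array(p["xyz"]),f,p
def proj(n,X):
    R,c,f,p=cam(n); q=R.T@(np.asarray(X,float)-c); return np.array([p["cx"]+f*q[0]/-q[2],p["cy"]-f*q[1]/-q[2]])
def ray(n,u):
    R,c,f,p=cam(n); return c,R@np.array([(u[0]-p["cx"])/f,-(u[1]-p["cy"])/f,-1])
def atz(n,u,z):
    c,d=ray(n,u); return c+d*(z-c[2])/d[2]
E
python3 - <<'E'
from h import *
s=robot.sense();print(s);print(robot.grip_depth)
ims=[]
for n in("side","top"):
    print(viewer.camera_params(n)); im=viewer.capture(n); cv2.imwrite(f"pics/{n}0.png",im[:,:,::-1])
    for t in("core","core_short","clamp","wheel_grip","ram","cover","spanner","strainer"):
        print(n,t,[(np.round(d["centre"],3).tolist(),round(d["p"],2)) for d in viewer.find_in(t,n)][:3])
E
```

```text
pics
{'time': 0.0, 'joints': array([-1.41810157e+00,  8.79591901e-02,  1.37229402e+00, -3.69888128e-05,
        1.68360546e+00, -1.03074231e-01]), 'joint_vel': array([-0.00100159, -0.00207602,  0.00139407, -0.00251545,  0.00058287,
       -0.0002755 ]), 'effort': array([-3.49855372e-04, -3.51867843e+01, -3.13270283e+01, -6.33734430e-05,
        1.09732995e-02, -2.41158057e-05]), 'tool_pos': array([ 0.13906335, -0.53159862,  0.23011667]), 'ee_rot': array([-3.13933488e+00, -1.96586788e-04,  2.55764643e-01]), 'ft_force': array([-0.16780931,  0.28361837,  0.01335459]), 'ft_torque': array([-0.00568024, -0.00531005,  0.00856468]), 'grip_force': 0.0, 'finger_gap': 0.08543646655421376}
0.0187
{'fov_y': 56.27341691074322, 'cx': 254.36479039028416, 'cy': 189.38765840987944, 'xyz': array([0.49150451, 0.64274528, 0.84690281]), 'orientation': array([ 0.69411434,  0.01003424, -3.05298705])}
side core [([0.614, 0.005, 0.011], 0.64), ([0.492, -0.211, 0.056], 0.6)]
side core_short [([0.491, -0.212, 0.056], 0.54), ([0.564, -0.343, 0.04], 0.51)]
side clamp [([0.616, 0.001, 0.014], 0.75), ([0.565, 0.404
[... 214 characters left out ...]
053], 0.24)]
side strainer [([0.437, 0.309, 0.01], 0.69)]
{'fov_y': 43.290539638905784, 'cx': 251.41751264381762, 'cy': 194.3634043561468, 'xyz': array([0.31336839, 0.01374994, 1.37064778]), 'orientation': array([ 0.20054862, -0.00530537, -1.49516236])}
top core [([0.489, -0.225, 0.062], 0.59), ([0.602, -0.016, 0.01], 0.52)]
top core_short [([0.568, -0.358, 0.045], 0.59)]
top clamp [([0.602, -0.016, 0.008], 0.64)]
top wheel_grip [([0.604, -0.018, 0.009], 0.65)]
top ram [([0.643, -0.008, 0.192], 0.53), ([0.601, -0.018, 0.013], 0.42)]
top cover [([0.56, 0.403, 0.017], 0.65)]
top spanner [([0.563, 0.401, 0.013], 0.68), ([0.685, -0.228, 0.009], 0.64)]
top strainer [([0.438, 0.309, 0.005], 0.66)]
```

View pics/side0.png

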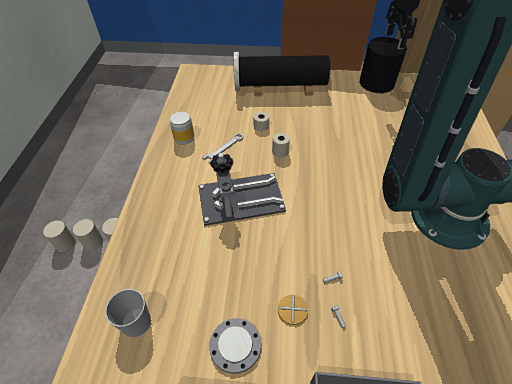

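View pics/top0.png

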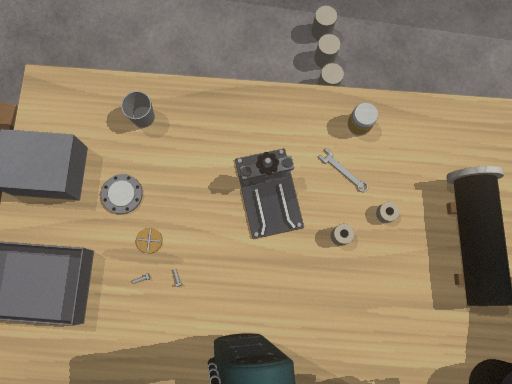

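The tall core is at side (281,145) / top (343,234), and the short one at side (261,121) / top (388,212). The clamp's guide rails open towards the robot. Next I'll zoom in on the clamp and cores.

```bash
python3 - <<'E'
from h import *
t=cv2.imread("pics/top0.png");s=cv2.imread("pics/side0.png")
A=cv2.resize(t[145:245,230:310],None,fx=5,fy=5,interpolation=cv2.INTER_CUBIC)
B=cv2.resize(s[145:245,192:292-20],None,fx=5,fy=5,interpolation=cv2.INTER_CUBIC)
cv2.imwrite("pics/z1.png",np.hstack([A,B]))
A=cv2.resize(t[195:255,320:410],None,fx=4.4,fy=4.4,interpolation=cv2.INTER_CUBIC)
B=cv2.resize(s[105:165,240:330],None,fx=4.4,fy=4.4,interpolation=cv2.INTER_CUBIC)
cv2.imwrite("pics/z2.png",np.hstack([A,B]))
for n in("side","top"):
    viewer.capture(n)
    for k in("core","core_short"):
        for d in viewer.outline_of(k,n)[:3]:
            v,u=np.nonzero(d["region"]); print(n,k,round(d["p"],2),len(u),u.min(),u.max(),v.min(),v.max(),u.mean().round(1),v.mean().round(1))
# model projection for candidates
def silh(n,x,y,h):
    a=np.linspace(0,6.28,60);P=[proj(n,(x+.028*np.cos(i),y+.028*np.sin(i),z)) for i in a for z in(0,h)]
    P=np.array(P);return np.r_[P.min(0),P.max(0)].round(1)
for n in("side","top"): print(n,silh(n,.489,-.222,.062),silh(n,.566,-.352,.044))
E
```

```text
side core 0.59 360 272 289 133 157 280.3 145.0
side core 0.59 3793 199 285 153 225 237.9 194.5
side core_short 0.57 232 254 268 112 130 261.1 120.7
top core 0.63 402 331 353 224 246 342.0 234.6
top core_short 0.66 374 376 398 202 222 387.3 212.0
side [272.2 133.7 290.1 159.3] [252.6 111.9 268.6 131.9]
top [326.4 223.4 350.5 246.1] [372.7 200.6 396.8 222.7]
```

View pics/z1.png

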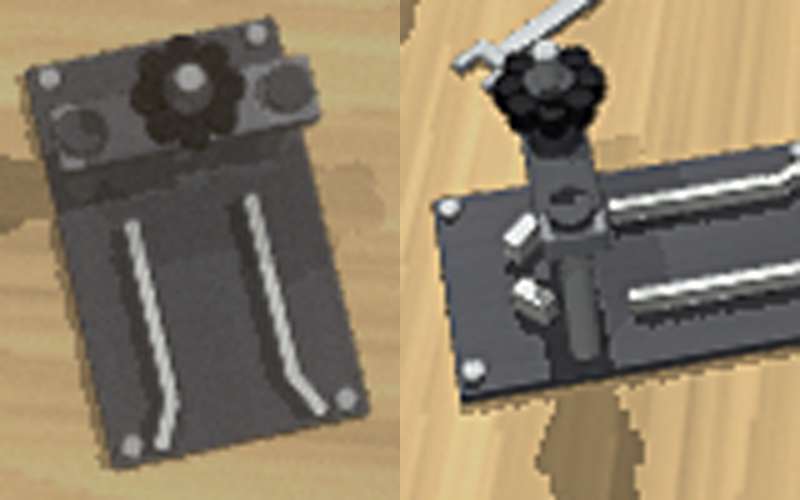

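View pics/z2.png

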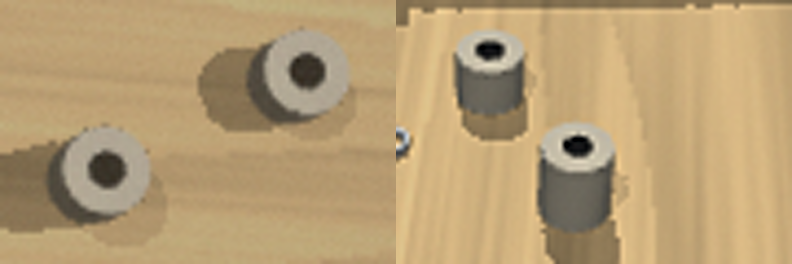

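The zooms confirm that the nearer core is the taller one. The clamp plate corners, rail ends (top zoom (132,224), (250,200)) and wheel show clearly. I'll fit the clamp pose and the core from these points.

```bash
python3 - <<'E'
from h import *
from scipy.optimize import least_squares
T=lambda x,y:(230+x/5-.4,145+y/5-.4); S=lambda x,y:(192+(x-400)/5-.4,145+y/5-.4)
obs=[("top",T(27,68),(.075,.075,.01)),("top",T(272,17),(.075,-.075,.01)),("top",T(370,410),(-.165,-.075,.01)),("top",T(115,466),(-.165,.075,.01)),
("top",T(132,224),(-.03,.035,.024)),("top",T(250,200),(-.03,-.035,.024)),("top",T(172,402),(-.135,.035,.024)),("top",T(288,375),(-.135,-.035,.024)),
("top",T(187,92),(0,0,.172)),
("side",S(434,203),(.075,-.075,.01)),("side",S(462,397),(.075,.075,.01)),("side",S(612,207),(-.03,-.035,.024)),("side",S(632,295),(-.03,.035,.024)),("side",S(780,182),(-.135,-.035,.024)),("side",S(550,95),(0,0,.168))]
cores=[("top",(320+107/4.4-.4,195+170/4.4-.4),0),("side",(240+182/4.4-.4,105+146/4.4-.4),0),("top",(320+307/4.4-.4,195+71/4.4-.4),1),("side",(240+93/4.4-.4,105+49/4.4-.4),1)]
def W(p,q): c,s=np.cos(p[2]),np.sin(p[2]); return (p[0]+c*q[0]-s*q[1],p[1]+s*q[0]+c*q[1],q[2])
def f(p):
    b={"top":p[3:5],"side":p[5:7]}; C=p[7:13].reshape(2,3)
    r=[proj(n,W(p,q))+b[n]-u for n,u,q in obs]+[2*(proj(n,C[i])+b[n]-u) for n,u,i in cores]
    return np.r_[np.ravel(r),p[3:7]/1.,(C[:,2]-[.062,.044])/.001*0.0]
r=least_squares(f,[.62,-.01,.1,0,0,0,0,.489,-.222,.06,.566,-.35,.045])
p=r.x;print("clamp",p[:3].round(4),"bias",p[3:7].round(2),"cores",p[7:].round(4))
print(r.fun[:30].reshape(-1,2).round(1).tolist())
print("mouth",np.round(W(p,(-.1,0,.01)),4))
E
```

```text
clamp [ 0.642  -0.0069  0.2932] bias [ 0.43  0.02 -0.06  0.65] cores [ 0.4906 -0.2303  0.0645  0.5653 -0.3569  0.0482]
[[-0.7, 0.3], [0.4, -0.1], [0.2, 0.8], [-0.5, 1.0], [-0.4, -0.4], [-0.1, -0.7], [-0.3, -0.2], [0.8, -0.1], [0.1, -0.1], [-0.2, -0.3], [-0.2, 0.5], [-0.2, 0.1], [-0.2, 0.5], [0.1, -0.4], [0.2, -1.2]]
mouth [ 0.5463 -0.0358  0.01  ]
```

drive_tool --deltas '[{"x":2.97,"y":-1.45},{"x":2.97,"y":-1.45},{"x":2.97,"y":-1.45},{"x":2.97,"y":-1.45},{"x":2.97,"y":-1.45},{"x":2.97,"y":-1.45},{"x":2.97,"y":-1.45},{"x":2.97,"y":-1.45},{"x":2.97,"y":-1.45},{"x":2.97,"y":-1.45},{"x":2.97,"y":-1.45},{"x":2.97,"y":-1.45},{"x":2.97,"y":-1.45},{"x":2.97,"y":-1.45},{"az":-2.1,"z":3},{"z":3},{"z":3},{}]'

```text
schema error: expected keys ax, ay, az, x, y, z, fingers
```

drive_tool --deltas '[{"ax":0,"ay":0,"az":0,"x":2.97,"y":-1.45,"z":0,"fingers":8.54},{"ax":0,"ay":0,"az":0,"x":2.97,"y":-1.45,"z":0,"fingers":8.54},{"ax":0,"ay":0,"az":0,"x":2.97,"y":-1.45,"z":0,"fingers":8.54},{"ax":0,"ay":0,"az":0,"x":2.97,"y":-1.45,"z":0,"fingers":8.54},{"ax":0,"ay":0,"az":0,"x":2.97,"y":-1.45,"z":0,"fingers":8.54},{"ax":0,"ay":0,"az":0,"x":2.97,"y":-1.45,"z":0,"fingers":8.54},{"ax":0,"ay":0,"az":0,"x":2.97,"y":-1.45,"z":0,"fingers":8.54},{"ax":0,"ay":0,"az":0,"x":2.97,"y":-1.45,"z":0,"fingers":8.54},{"ax":0,"ay":0,"az":0,"x":2.97,"y":-1.45,"z":0,"fingers":8.54},{"ax":0,"ay":0,"az":0,"x":2.97,"y":-1.45,"z":0,"fingers":8.54},{"ax":0,"ay":0,"az":0,"x":2.97,"y":-1.45,"z":0,"fingers":8.54},{"ax":0,"ay":0,"az":0,"x":2.97,"y":-1.45,"z":0,"fingers":8.54},{"ax":0,"ay":0,"az":0,"x":2.97,"y":-1.45,"z":0,"fingers":8.54},{"ax":0,"ay":0,"az":0,"x":2.97,"y":-1.45,"z":0,"fingers":8.54},{"ax":0,"ay":0,"az":-2.1,"x":0,"y":0,"z":3,"fingers":8.54},{"ax":0,"ay":0,"az":0,"x":0,"y":0,"z":3,"fingers":8.54},{"ax":0,"ay":0,"az":0,"x":0,"y":0,"z":3,"fingers":8.54},{"ax":0,"ay":0,"az":0,"x":0,"y":0,"z":0,"fingers":8.54}]'

```text
time: 2.7
tool_pos: [0.4864, -0.2279, 0.1339]
ee_rot: [-3.131, 0.009, 0.293]
ft_force: [-1.3, 0.7, -0.9]
finger_gap: 0.0848
grip_force: 0.0
```

drive_tool --deltas '[{"ax":0,"ay":0,"az":0,"x":0,"y":0,"z":0,"fingers":8.54},{"ax":0,"ay":0,"az":0,"x":0,"y":0,"z":0,"fingers":8.54},{"ax":0,"ay":0,"az":0,"x":0,"y":0,"z":0,"fingers":8.54}]'

```text
time: 2.95
tool_pos: [0.4914, -0.2316, 0.1444]
ee_rot: [3.138, -0.004, 0.292]
ft_force: [0.3, -0.1, 0.1]
finger_gap: 0.0855
grip_force: 0.0
```

```bash
cat >> h.py <<'E'
def go(X):
    s=robot.sense(); R=Ro.from_euler("xyz",s["ee_rot"]).as_matrix()
    print(s["time"],s["tool_pos"].round(4),s["ee_rot"].round(4),"tool-cm",(R.T@(np.array(X)-s["tool_pos"])*100).round(2),"ft",s["ft_force"].round(1),s["ft_torque"].round(2),"j",s["joints"].round(2))
E
python3 -c "
from h import *
go((.4906,-.2303,.025))"
```

```text
2.95 [ 0.4914 -0.2316  0.1444] [ 3.1376 -0.0035  0.2921] tool-cm [-0.08 -0.19 11.94] ft [ 0.3 -0.1  0.1] [-0.02  0.01 -0.02] j [-0.54  0.1   1.53 -0.    1.51  0.73]
```

drive_tool --deltas '[{"ax":0,"ay":0,"az":0,"x":0,"y":0,"z":2.5,"fingers":8.54},{"ax":0,"ay":0,"az":0,"x":0,"y":0,"z":2.5,"fingers":8.54},{"ax":0,"ay":0,"az":0,"x":0,"y":0,"z":2.5,"fingers":8.54},{"ax":0,"ay":0,"az":0,"x":0,"y":0,"z":2,"fingers":8.54},{"ax":0,"ay":0,"az":0,"x":0,"y":0,"z":1.3,"fingers":8.54},{"ax":0,"ay":0,"az":0,"x":0,"y":0,"z":0.8,"fingers":8.54},{"ax":0,"ay":0,"az":0,"x":0,"y":0,"z":0,"fingers":8.54},{"ax":0,"ay":0,"az":0,"x":0,"y":0,"z":0,"fingers":8.54},{"ax":0,"ay":0,"az":0,"x":0,"y":0,"z":0,"fingers":8.54},{"ax":0,"ay":0,"az":0,"x":0,"y":0,"z":0,"fingers":8.54}]'

```text
time: 3.78
tool_pos: [0.4913, -0.2313, 0.0273]
ee_rot: [3.139, -0.002, 0.292]
ft_force: [0.5, 0.1, 0.4]
finger_gap: 0.0851
grip_force: 0.0
```

```bash
python3 -c "
from h import *
go((.4906,-.2303,.025))
t=viewer.capture('top');s=viewer.capture('side')
A=cv2.resize(t[175:275,300:400],None,fx=4,fy=4);B=cv2.resize(s[90:190,235:335],None,fx=4,fy=4)
cv2.imwrite('pics/a1.png',np.hstack([A,B])[:,:,::-1])"
```

```text
3.7833 [ 0.4913 -0.2313  0.0273] [ 3.1388e+00 -2.5000e-03  2.9230e-01] tool-cm [-0.04 -0.12  0.23] ft [0.5 0.1 0.4] [ 0.02 -0.01  0.02] j [-0.54  0.2   1.66 -0.    1.27  0.73]
```

View pics/a1.png

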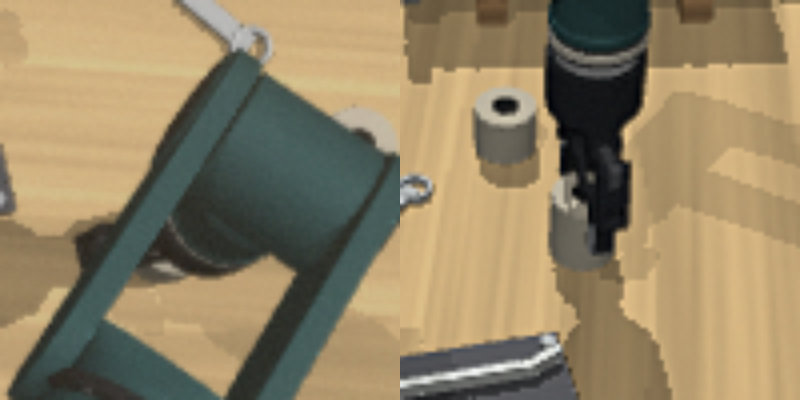

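```bash
python3 -c "
from h import *
f=lambda X:((proj('side',X)-(235,90)+.5)*4+(400,0)).round()
for z in(.035,.06): print('finger',f((.477,-.183,z)))
print('core',f((.4906,-.2303,0)),f((.4906,-.2303,.062)))
print(f((.4906-.028,-.2303,.03)),f((.4906+.028,-.2303,.03)))
"
```

```text
finger [599. 259.]
finger [601. 236.]
core [583. 248.] [586. 193.]
[618. 224.] [550. 220.]
```

The front finger and core (crop about (603,215) and (582,225)) are where the model projects them, so I'll grip and lift.

drive_tool --deltas '[{"ax":0,"ay":0,"az":0,"x":0,"y":0,"z":0,"fingers":5},{"ax":0,"ay":0,"az":0,"x":0,"y":0,"z":0,"fingers":5},{"ax":0,"ay":0,"az":0,"x":0,"y":0,"z":0,"fingers":5},{"ax":0,"ay":0,"az":0,"x":0,"y":0,"z":0,"fingers":5},{"ax":0,"ay":0,"az":0,"x":0,"y":0,"z":0,"fingers":5},{"ax":0,"ay":0,"az":0,"x":0,"y":0,"z":0,"fingers":5},{"ax":0,"ay":0,"az":0,"x":0,"y":0,"z":0,"fingers":5},{"ax":0,"ay":0,"az":0,"x":0,"y":0,"z":-1,"fingers":5},{"ax":0,"ay":0,"az":0,"x":0,"y":0,"z":-2,"fingers":5},{"ax":0,"ay":0,"az":0,"x":0,"y":0,"z":-2,"fingers":5},{"ax":0,"ay":0,"az":0,"x":0,"y":0,"z":-1,"fingers":5},{"ax":0,"ay":0,"az":0,"x":0,"y":0,"z":0,"fingers":5},{"ax":0,"ay":0,"az":0,"x":0,"y":0,"z":0,"fingers":5},{"ax":0,"ay":0,"az":0,"x":0,"y":0,"z":0,"fingers":5}]'

```text
time: 5.05
tool_pos: [0.4891, -0.2299, 0.0838]
ee_rot: [-3.139, 0.002, 0.292]
ft_force: [0.0, 0.4, -2.3]
finger_gap: 0.0546
grip_force: 63.7
```

```bash
python3 -c "
from h import *
go((.5463,-.0358,.0874))
s=viewer.capture('side');
for d in viewer.find_in('core','side')[:2]: print(d['centre'],d['p'])
for d in viewer.outline_of('core','side')[:2]:
  v,u=np.nonzero(d['region']);print(d['p'],u.min(),u.max(),v.min(),v.max())
X=robot.sense()['tool_pos'];x,y=X[:2]
print('exp',[proj('side',(x+e,y,.06+z)).round(1) for e in(-.028,.028) for z in(0,.031,.062)])
"
```

```text
5.05 [ 0.4891 -0.2299  0.0838] [-3.1395e+00  2.0000e-03  2.9250e-01] tool-cm [ 11.07 -16.94  -0.35] ft [ 0.   0.4 -2.3] [ 0.02 -0.02  0.02] j [-0.54  0.14  1.61 -0.    1.39  0.73]
[0.4995, -0.2041, 0.0948] 0.64
exp [array([290.1, 138.7]), array([290.8, 131.4]), array([291.5, 123.7]), array([272.8, 137.8]), array([273.1, 130.5]), array([273.4, 122.8])]
```

```bash
python3 -c "
from h import *
s=viewer.capture('side')[:,:,::-1]
B=cv2.resize(s[95:165,240:320],None,fx=8,fy=8,interpolation=cv2.INTER_CUBIC)
x,y=robot.sense()['tool_pos'][:2]
for zz in(0,.062):
  P=np.array([proj('side',(x+.028*np.cos(a),y+.028*np.sin(a),.0565+zz)) for a in np.linspace(0,6.3,60)])
  P=((P-(240,95)+.5)*8).astype(np.int32); cv2.polylines(B,[P],False,(0,0,255),1)
cv2.imwrite('pics/a2.png',B)"
```

```text
(no output)
```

View pics/a2.png

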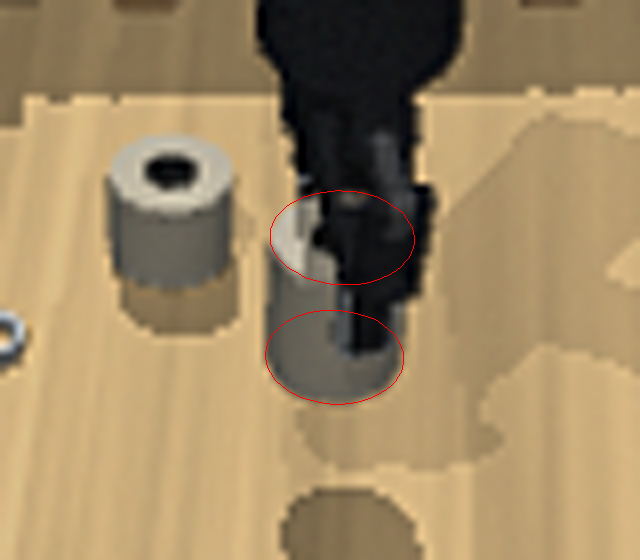

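The held core matches its projected outline (crop (340,300)) and hangs upright. Moving to the mouth.

drive_tool --deltas '[{"ax":0,"ay":0,"az":0,"x":0.5,"y":-0.8,"z":0,"fingers":5},{"ax":0,"ay":0,"az":0,"x":1.0,"y":-1.5,"z":0,"fingers":5},{"ax":0,"ay":0,"az":0,"x":1.2,"y":-1.8,"z":0,"fingers":5},{"ax":0,"ay":0,"az":0,"x":1.2,"y":-1.8,"z":0,"fingers":5},{"ax":0,"ay":0,"az":0,"x":1.2,"y":-1.8,"z":0,"fingers":5},{"ax":0,"ay":0,"az":0,"x":1.2,"y":-1.8,"z":0,"fingers":5},{"ax":0,"ay":0,"az":0,"x":1.2,"y":-1.8,"z":0,"fingers":5},{"ax":0,"ay":0,"az":0,"x":1.2,"y":-1.8,"z":0,"fingers":5},{"ax":0,"ay":0,"az":0,"x":1.2,"y":-1.8,"z":0,"fingers":5},{"ax":0,"ay":0,"az":0,"x":0.7,"y":-1.2,"z":0,"fingers":5},{"ax":0,"ay":0,"az":0,"x":0.3,"y":-0.7,"z":0,"fingers":5},{"ax":0,"ay":0,"az":0,"x":0,"y":0,"z":0,"fingers":5},{"ax":0,"ay":0,"az":0,"x":0,"y":0,"z":0,"fingers":5},{"ax":0,"ay":0,"az":0,"x":0,"y":0,"z":0,"fingers":5},{"ax":0,"ay":0,"az":0,"x":0,"y":0,"z":0,"fingers":5},{"ax":0,"ay":0,"az":0,"x":0,"y":0,"z":0,"fingers":5}]'

```text
time: 6.58
tool_pos: [0.5459, -0.0391, 0.0853]
ee_rot: [3.141, 0.0, 0.291]
ft_force: [0.6, 0.0, -2.3]
finger_gap: 0.0549
grip_force: 63.8
```

```bash
python3 -c "
from h import *
go((.5463,-.0358,.038))
s=viewer.capture('side')[:,:,::-1]
B=cv2.resize(s[140:230,195:295],None,fx=6,fy=6,interpolation=cv2.INTER_CUBIC)
p=(.642,-.0069);c,si=np.cos(.2932),np.sin(.2932)
W=lambda x,y,z:(p[0]+c*x-si*y,p[1]+si*x+c*y,z)
pl=lambda P,col:cv2.polylines(B,[((np.array([proj('side',q) for q in P])-(195,140)+.5)*6).astype(np.int32)],False,col,1)
x,y=robot.sense()['tool_pos'][:2]
for zz in(0,.062): pl([(x+.028*np.cos(a),y+.028*np.sin(a),.0585+zz) for a in np.linspace(0,6.3,60)],(0,0,255))
pl([W(-.03,.031,.024),W(-.135,.031,.024)],(0,255,0)); pl([W(-.03,-.031,.024),W(-.135,-.031,.024)],(0,255,0))
pl([W(.03*np.cos(a),.03*np.sin(a),.174) for a in np.linspace(0,6.3,60)],(255,255,0))
cv2.imwrite('pics/a3.png',B)"
```

```text
6.5833 [ 0.5459 -0.0391  0.0853] [3.1413e+00 1.0000e-04 2.9110e-01] tool-cm [ 0.14 -0.31  4.73] ft [ 0.6  0.  -2.3] [-0.02  0.01  0.01] j [-0.17  0.16  1.59 -0.    1.4   1.1 ]
```

View pics/a3.png

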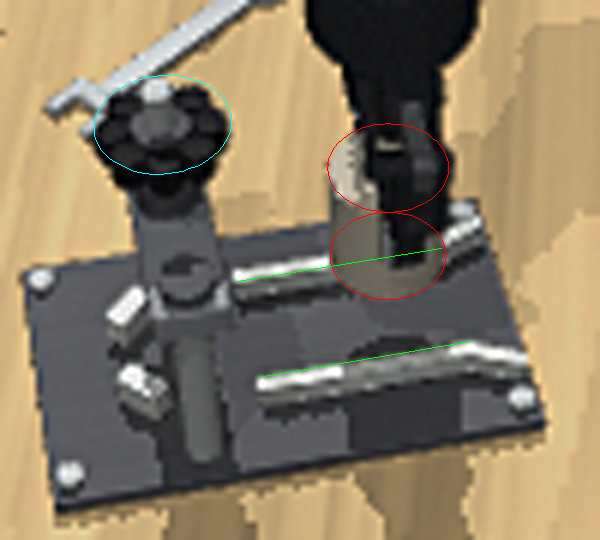

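Core (crop (388,235)), rails and wheel line up with the fitted model. Correcting by about 3 mm and lowering.

drive_tool --deltas '[{"ax":0,"ay":0,"az":0,"x":0.1,"y":-0.3,"z":0.5,"fingers":5},{"ax":0,"ay":0,"az":0,"x":0,"y":0,"z":1,"fingers":5},{"ax":0,"ay":0,"az":0,"x":0,"y":0,"z":1,"fingers":5},{"ax":0,"ay":0,"az":0,"x":0,"y":0,"z":0.8,"fingers":5},{"ax":0,"ay":0,"az":0,"x":0,"y":0,"z":0.6,"fingers":5},{"ax":0,"ay":0,"az":0,"x":0,"y":0,"z":0.4,"fingers":5},{"ax":0,"ay":0,"az":0,"x":0,"y":0,"z":0.2,"fingers":5},{"ax":0,"ay":0,"az":0,"x":0,"y":0,"z":0.1,"fingers":5},{"ax":0,"ay":0,"az":0,"x":0,"y":0,"z":0,"fingers":5},{"ax":0,"ay":0,"az":0,"x":0,"y":0,"z":0,"fingers":5},{"ax":0,"ay":0,"az":0,"x":0,"y":0,"z":0,"fingers":5},{"ax":0,"ay":0,"az":0,"x":0,"y":0,"z":0,"fingers":5}]'

```text
time: 7.63
tool_pos: [0.5465, -0.0351, 0.0399]
ee_rot: [3.141, -0.001, 0.292]
ft_force: [0.2, -1.0, -1.1]
finger_gap: 0.0545
grip_force: 63.8
```

drive_tool --deltas '[{"ax":0,"ay":0,"az":0,"x":0,"y":0,"z":0.1,"fingers":5},{"ax":0,"ay":0,"az":0,"x":0,"y":0,"z":0.1,"fingers":5},{"ax":0,"ay":0,"az":0,"x":0,"y":0,"z":0,"fingers":5},{"ax":0,"ay":0,"az":0,"x":0,"y":0,"z":0,"fingers":5},{"ax":0,"ay":0,"az":0,"x":0,"y":0,"z":0,"fingers":5}]'

```text
time: 8.05
tool_pos: [0.5461, -0.0351, 0.0372]
ee_rot: [3.142, 0.0, 0.292]
ft_force: [0.3, -0.5, -2.5]
finger_gap: 0.0546
grip_force: 63.8
```

drive_tool --deltas '[{"ax":0,"ay":0,"az":0,"x":0,"y":0,"z":0.1,"fingers":5},{"ax":0,"ay":0,"az":0,"x":0,"y":0,"z":0,"fingers":5},{"ax":0,"ay":0,"az":0,"x":0,"y":0,"z":0,"fingers":5},{"ax":0,"ay":0,"az":0,"x":0,"y":0,"z":0,"fingers":7.5},{"ax":0,"ay":0,"az":0,"x":0,"y":0,"z":0,"fingers":7.5},{"ax":0,"ay":0,"az":0,"x":0,"y":0,"z":0,"fingers":7.5},{"ax":0,"ay":0,"az":0,"x":0,"y":0,"z":0,"fingers":7.5},{"ax":0,"ay":0,"az":0,"x":0,"y":0,"z":0,"fingers":7.5}]'

```text
time: 8.72
tool_pos: [0.5463, -0.0351, 0.0366]
ee_rot: [3.141, -0.001, 0.293]
ft_force: [0.1, 0.3, -0.0]
finger_gap: 0.075
grip_force: 0.0
```

drive_tool --deltas '[{"ax":0,"ay":0,"az":0,"x":0,"y":0,"z":-1,"fingers":7.5},{"ax":0,"ay":0,"az":0,"x":0,"y":0,"z":-2.5,"fingers":7.5},{"ax":0,"ay":0,"az":0,"x":0,"y":0,"z":-3.5,"fingers":7.5},{"ax":0,"ay":0,"az":0,"x":0,"y":0,"z":-3.5,"fingers":7.5},{"ax":0,"ay":0,"az":0,"x":-1.5,"y":0,"z":0,"fingers":2},{"ax":0,"ay":0,"az":0,"x":-2.5,"y":0,"z":0,"fingers":2},{"ax":0,"ay":0,"az":0,"x":-2.5,"y":0,"z":0,"fingers":2},{"ax":0,"ay":6.67,"az":0,"x":0,"y":0,"z":0,"fingers":2},{"ax":0,"ay":6.67,"az":0,"x":0,"y":0,"z":0,"fingers":2},{"ax":0,"ay":6.67,"az":0,"x":0,"y":0,"z":0,"fingers":2},{"ax":0,"ay":6.67,"az":0,"x":0,"y":0,"z":0,"fingers":2},{"ax":0,"ay":6.67,"az":0,"x":0,"y":0,"z":0,"fingers":2},{"ax":0,"ay":6.67,"az":0,"x":0,"y":0,"z":0,"fingers":2},{"ax":0,"ay":0,"az":0,"x":0,"y":0,"z":0,"fingers":2},{"ax":0,"ay":0,"az":0,"x":0,"y":0,"z":0,"fingers":2},{"ax":0,"ay":0,"az":0,"x":0,"y":0,"z":0,"fingers":2},{"ax":0,"ay":0,"az":0,"x":0,"y":0,"z":0,"fingers":2}]'

```text
time: 10.13
tool_pos: [0.4857, -0.0543, 0.1442]
ee_rot: [3.137, -0.7, 0.296]
ft_force: [-0.5, -0.2, 0.5]
finger_gap: 0.02
grip_force: 0.0
```

```bash
cat >> h.py <<'E'
def C(x,y,z):
    c,s=np.cos(.2932),np.sin(.2932); return (.642+c*x-s*y,-.0069+s*x+c*y,z)
def inC():
    p=robot.sense()["tool_pos"]; c,s=np.cos(.2932),np.sin(.2932); d=p[:2]-(.642,-.0069); print("clamp xy",(1000*np.array([c*d[0]+s*d[1],-s*d[0]+c*d[1],p[2]])).round(1))
def core_at(zt=.072,r=.028):
    # centre of the core's top from the find_in network, both cameras
    for n in("top","side"):
        viewer.capture(n)
        for d in viewer.find_in("core",n)[:3]: print(n,np.round(d["centre"],4),round(d["p"],2))
E
python3 -c "
from h import *
go(C(-.165,0,.032));inC();core_at()
s=viewer.capture('side')[:,:,::-1]
cv2.imwrite('pics/a4.png',cv2.resize(s[140:230,195:295],None,fx=6,fy=6,interpolation=cv2.INTER_CUBIC))"
```

```text
10.1333 [ 0.4857 -0.0543  0.1442] [ 3.1373 -0.7     0.2964] tool-cm [-7.35 -0.06  8.47] ft [-0.5 -0.2  0.5] [-0.09  0.27 -0.07] j [-0.57 -0.41  2.12  0.61  1.01  0.49]
clamp xy [-163.3   -0.3  144.2]
top [ 0.5449 -0.0325  0.071 ] 0.91
side [ 0.5477 -0.0199  0.0721] 0.95
```

View pics/a4.png

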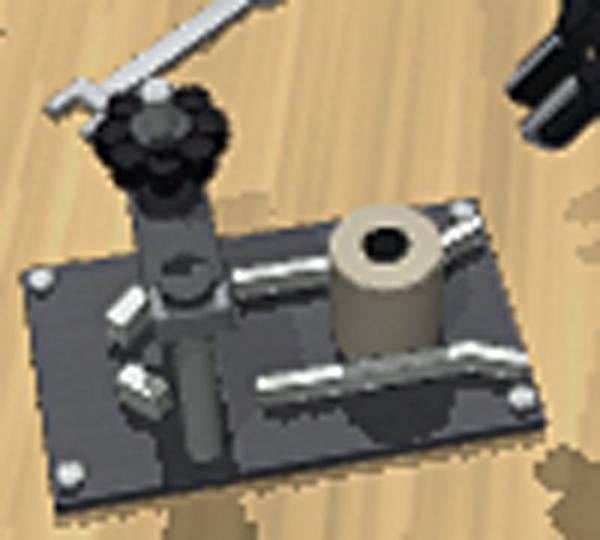

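The core stands upright between the rails (crop (385,285)), and the tilted fingers are clear behind it at (560,90). Lowering, then pushing.

drive_tool --deltas '[{"ax":0,"ay":0,"az":0,"x":-0.7,"y":0,"z":0.8,"fingers":2},{"ax":0,"ay":0,"az":0,"x":-1.6,"y":0,"z":1.9,"fingers":2},{"ax":0,"ay":0,"az":0,"x":-1.9,"y":0,"z":2.3,"fingers":2},{"ax":0,"ay":0,"az":0,"x":-1.6,"y":0,"z":1.9,"fingers":2},{"ax":0,"ay":0,"az":0,"x":-1.0,"y":0,"z":1.2,"fingers":2},{"ax":0,"ay":0,"az":0,"x":-0.4,"y":0,"z":0.5,"fingers":2},{"ax":0,"ay":0,"az":0,"x":0,"y":0,"z":0,"fingers":2},{"ax":0,"ay":0,"az":0,"x":0,"y":0,"z":0,"fingers":2},{"ax":0,"ay":0,"az":0,"x":0,"y":0,"z":0,"fingers":2},{"ax":0,"ay":0,"az":0,"x":0,"y":0,"z":0,"fingers":2}]'

```text
time: 11.22
tool_pos: [0.4851, -0.0545, 0.0309]
ee_rot: [3.138, -0.701, 0.295]
ft_force: [-0.1, 0.2, 0.6]
finger_gap: 0.0201
grip_force: 0.0
```

```bash
python3 -c "
from h import *
go(C(-.036,0,.032));inC()"
```

```text
11.2167 [ 0.4851 -0.0545  0.0309] [ 3.1382 -0.7007  0.2946] tool-cm [ 9.85 -0.03  8.17] ft [-0.1  0.2  0.6] [-0.05  0.29  0.02] j [-0.57 -0.23  2.26  0.77  0.77  0.24]
clamp xy [-163.9   -0.2   30.9]
```

drive_tool --deltas '[{"ax":0,"ay":0,"az":0,"x":0.4,"y":0,"z":0.33,"fingers":2},{"ax":0,"ay":0,"az":0,"x":0.6,"y":0,"z":0.5,"fingers":2},{"ax":0,"ay":0,"az":0,"x":0.6,"y":0,"z":0.5,"fingers":2},{"ax":0,"ay":0,"az":0,"x":0.5,"y":0,"z":0.42,"fingers":2},{"ax":0,"ay":0,"az":0,"x":0.5,"y":0,"z":0.42,"fingers":2},{"ax":0,"ay":0,"az":0,"x":0.5,"y":0,"z":0.42,"fingers":2},{"ax":0,"ay":0,"az":0,"x":0.5,"y":0,"z":0.42,"fingers":2},{"ax":0,"ay":0,"az":0,"x":0.5,"y":0,"z":0.42,"fingers":2},{"ax":0,"ay":0,"az":0,"x":0.5,"y":0,"z":0.42,"fingers":2},{"ax":0,"ay":0,"az":0,"x":0.5,"y":0,"z":0.42,"fingers":2},{"ax":0,"ay":0,"az":0,"x":0.5,"y":0,"z":0.42,"fingers":2},{"ax":0,"ay":0,"az":0,"x":0.5,"y":0,"z":0.42,"fingers":2},{"ax":0,"ay":0,"az":0,"x":0.5,"y":0,"z":0.42,"fingers":2},{"ax":0,"ay":0,"az":0,"x":0.5,"y":0,"z":0.42,"fingers":2},{"ax":0,"ay":0,"az":0,"x":0.5,"y":0,"z":0.42,"fingers":2},{"ax":0,"ay":0,"az":0,"x":0.5,"y":0,"z":0.42,"fingers":2},{"ax":0,"ay":0,"az":0,"x":0.5,"y":0,"z":0.42,"fingers":2},{"ax":0,"ay":0,"az":0,"x":0.2,"y":0,"z":0.17,"fingers":2},{"ax":0,"ay":0,"az":0,"x":0,"y":0,"z":0,"fingers":2},{"ax":0,"ay":0,"az":0,"x":0,"y":0,"z":0,"fingers":2}]'

```text
time: 12.88
tool_pos: [0.594, -0.0205, 0.029]
ee_rot: [-3.141, -0.698, 0.293]
ft_force: [-0.2, 0.4, 0.6]
finger_gap: 0.0203
grip_force: 0.0
```

```bash
python3 -c "
from h import *
go(C(-.036,0,.032));inC();core_at()"
```

```text
12.8833 [ 0.594  -0.0205  0.029 ] [-3.1413 -0.6982  0.2925] tool-cm [1.26 0.09 0.66] ft [-0.2  0.4  0.6] [-0.08  0.37  0.05] j [-0.34  0.01  2.05  0.72  0.62  0.43]
clamp xy [-49.9   0.9  29. ]
top [ 0.6146 -0.0097  0.072 ] 0.78
side [0.6097 0.0051 0.0587] 0.65
```

drive_tool --deltas '[{"ax":0,"ay":0,"az":0,"x":0.17,"y":0,"z":0.12,"fingers":2},{"ax":0,"ay":0,"az":0,"x":0.17,"y":0,"z":0.12,"fingers":2},{"ax":0,"ay":0,"az":0,"x":0.17,"y":0,"z":0.12,"fingers":2},{"ax":0,"ay":0,"az":0,"x":0.16,"y":0,"z":0.12,"fingers":2},{"ax":0,"ay":0,"az":0,"x":0.16,"y":0,"z":0.12,"fingers":2},{"ax":0,"ay":0,"az":0,"x":0.15,"y":0,"z":0.12,"fingers":2},{"ax":0,"ay":0,"az":0,"x":0,"y":0,"z":0,"fingers":2},{"ax":0,"ay":0,"az":0,"x":0,"y":0,"z":0,"fingers":2},{"ax":0,"ay":0,"az":0,"x":0,"y":0,"z":0,"fingers":2}]'

```text
time: 13.83
tool_pos: [0.6059, -0.0172, 0.0303]
ee_rot: [3.141, -0.699, 0.293]
ft_force: [-0.5, 0.9, 0.3]
finger_gap: 0.0201
grip_force: 0.0
```

```bash
python3 -c "
from h import *
go(C(-.036,0,.032));inC()"
```

```text
13.8333 [ 0.6059 -0.0172  0.0303] [ 3.1412 -0.699   0.2926] tool-cm [ 0.23  0.06 -0.03] ft [-0.5  0.9  0.3] [-0.05  0.33  0.01] j [-0.33  0.03  2.03  0.71  0.61  0.46]
clamp xy [-37.6   0.6  30.3]
```

drive_tool --deltas '[{"ax":0,"ay":0,"az":0,"x":0.08,"y":0,"z":0.06,"fingers":2},{"ax":0,"ay":0,"az":0,"x":0.08,"y":0,"z":0.06,"fingers":2},{"ax":0,"ay":0,"az":0,"x":0.08,"y":0,"z":0.06,"fingers":2},{"ax":0,"ay":0,"az":0,"x":0,"y":0,"z":0,"fingers":2},{"ax":0,"ay":0,"az":0,"x":0,"y":0,"z":0,"fingers":2},{"ax":0,"ay":0,"az":0,"x":0,"y":0,"z":0,"fingers":2}]'

```text
time: 14.33
tool_pos: [0.6086, -0.0163, 0.0302]
ee_rot: [3.141, -0.699, 0.293]
ft_force: [0.2, -0.5, 0.1]
finger_gap: 0.0199
grip_force: 0.2
```

drive_tool --deltas '[{"ax":0,"ay":0,"az":0,"x":0.08,"y":0,"z":0.06,"fingers":2},{"ax":0,"ay":0,"az":0,"x":0.08,"y":0,"z":0.06,"fingers":2},{"ax":0,"ay":0,"az":0,"x":0,"y":0,"z":0,"fingers":2},{"ax":0,"ay":0,"az":0,"x":0,"y":0,"z":0,"fingers":2},{"ax":0,"ay":0,"az":0,"x":0,"y":0,"z":0,"fingers":2}]'

```text
time: 14.75
tool_pos: [0.6104, -0.0157, 0.0302]
ee_rot: [3.141, -0.698, 0.292]
ft_force: [-1.2, -0.2, 0.1]
finger_gap: 0.0199
grip_force: 0.2
```

```bash
python3 -c "
from h import *
go(C(-.036,0,.032));inC()"
```

```text
14.75 [ 0.6104 -0.0157  0.0302] [ 3.1415 -0.6985  0.2925] tool-cm [-0.13  0.07 -0.34] ft [-1.2 -0.2  0.1] [-0.12  0.37  0.  ] j [-0.32  0.04  2.02  0.71  0.6   0.46]
clamp xy [-32.8   0.7  30.2]
```

drive_tool --deltas '[{"ax":0,"ay":0,"az":0,"x":0.08,"y":0,"z":0.06,"fingers":2},{"ax":0,"ay":0,"az":0,"x":0.08,"y":0,"z":0.06,"fingers":2},{"ax":0,"ay":0,"az":0,"x":0,"y":0,"z":0,"fingers":2},{"ax":0,"ay":0,"az":0,"x":0,"y":0,"z":0,"fingers":2},{"ax":0,"ay":0,"az":0,"x":0,"y":0,"z":0,"fingers":2}]'

```text
time: 15.17
tool_pos: [0.612, -0.0156, 0.0301]
ee_rot: [3.141, -0.698, 0.293]
ft_force: [-3.6, -3.0, 1.1]
finger_gap: 0.0198
grip_force: 2.2
```

```bash
python3 -c "
from h import *
go(C(-.036,0,.032));inC()
p=C(0,0,0)
out=[]
for n,(u,v) in (('side',(195,150)),('top',(225,145))):
  im=viewer.capture(n)[:,:,::-1]; B=cv2.resize(im[v:v+75,u:u+66],None,fx=6,fy=6,interpolation=cv2.INTER_CUBIC)
  for z in(.01,.072):
    P=np.array([proj(n,(p[0]+.028*np.cos(a),p[1]+.028*np.sin(a),z)) for a in np.linspace(0,6.3,60)])
    cv2.polylines(B,[((P-(u,v)+.5)*6).astype(np.int32)],False,(0,0,255),1)
  out.append(B)
cv2.imwrite('pics/a5.png',np.hstack(out))"
```

```text
15.1667 [ 0.612  -0.0156  0.0301] [ 3.1407 -0.6978  0.2927] tool-cm [-0.25  0.03 -0.45] ft [-3.6 -3.   1.1] [-0.38  0.69 -0.23] j [-0.32  0.04  2.01  0.7   0.6   0.47]
clamp xy [-31.2   0.3  30.1]
```

View pics/a5.png

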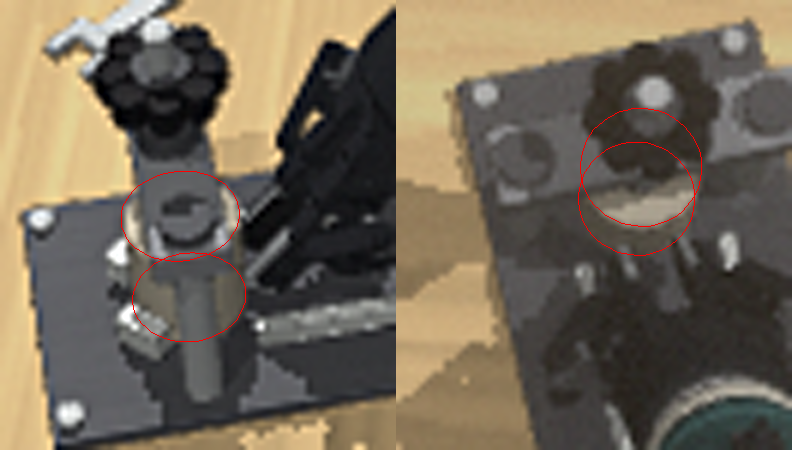

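The core now sits on the projected home outline (side crop (185,260)), with about 5 N showing stop contact. A slight extra push will seat it.

drive_tool --deltas '[{"ax":0,"ay":0,"az":0,"x":0.08,"y":0,"z":0.06,"fingers":2},{"ax":0,"ay":0,"az":0,"x":0.08,"y":0,"z":0.06,"fingers":2},{"ax":0,"ay":0,"az":0,"x":0,"y":0,"z":0,"fingers":2},{"ax":0,"ay":0,"az":0,"x":0,"y":0,"z":0,"fingers":2},{"ax":0,"ay":0,"az":0,"x":0,"y":0,"z":0,"fingers":2}]'

```text
time: 15.68
tool_pos: [0.6132, -0.016, 0.0299]
ee_rot: [3.139, -0.696, 0.294]
ft_force: [-12.3, -7.0, 6.2]
finger_gap: 0.0201
grip_force: 6.7
```

```bash
python3 -c "
from h import *
go(C(-.165,0,.032));inC()"
```

```text
15.6833 [ 0.6132 -0.016   0.0299] [ 3.1388 -0.6965  0.2935] tool-cm [-10.2   -0.02  -8.81] ft [-12.3  -7.    6.2] [-0.82  1.31 -0.35] j [-0.32  0.05  2.01  0.7   0.6   0.47]
clamp xy [-30.3  -0.4  29.9]
```

drive_tool --deltas '[{"ax":0,"ay":0,"az":0,"x":-0.4,"y":0,"z":-0.33,"fingers":2},{"ax":0,"ay":0,"az":0,"x":-1.2,"y":0,"z":-1.0,"fingers":2},{"ax":0,"ay":0,"az":0,"x":0,"y":0,"z":-3,"fingers":2},{"ax":0,"ay":0,"az":0,"x":0,"y":0,"z":-3.5,"fingers":2},{"ax":0,"ay":0,"az":0,"x":0,"y":0,"z":-3.5,"fingers":2},{"ax":0,"ay":0,"az":0,"x":0,"y":0,"z":-3.5,"fingers":2},{"ax":0,"ay":-6.67,"az":0,"x":0,"y":0,"z":0,"fingers":8.54},{"ax":0,"ay":-6.67,"az":0,"x":0,"y":0,"z":0,"fingers":8.54},{"ax":0,"ay":-6.67,"az":0,"x":0,"y":0,"z":0,"fingers":8.54},{"ax":0,"ay":-6.67,"az":0,"x":0,"y":0,"z":0,"fingers":8.54},{"ax":0,"ay":-6.67,"az":0,"x":0,"y":0,"z":0,"fingers":8.54},{"ax":0,"ay":-6.67,"az":0,"x":0,"y":0,"z":0,"fingers":8.54},{"ax":0,"ay":0,"az":-7,"x":0,"y":0,"z":-1.5,"fingers":8.54},{"ax":0,"ay":0,"az":-7,"x":0,"y":0,"z":-1.5,"fingers":8.54},{"ax":0,"ay":0,"az":-7,"x":0,"y":0,"z":-1.5,"fingers":8.54},{"ax":0,"ay":0,"az":-7,"x":0,"y":0,"z":-1.5,"fingers":8.54},{"ax":0,"ay":0,"az":-7,"x":0,"y":0,"z":-1.5,"fingers":8.54},{"ax":0,"ay":0,"az":-7,"x":0,"y":0,"z":-1.5,"fingers":8.54},{"ax":0,"ay":0,"az":-7,"x":0,"y":0,"z":-1.5,"fingers":8.54},{"ax":0,"ay":0,"az":-7,"x":0,"y":0,"z":-1,"fingers":8.54}]'

```text
time: 17.35
tool_pos: [0.5119, -0.0451, 0.2507]
ee_rot: [3.139, -0.001, 1.277]
ft_force: [0.4, -0.0, 1.1]
finger_gap: 0.0854
grip_force: 0.0
```

drive_tool --deltas '[{"ax":0,"ay":0,"az":-7,"x":0,"y":0,"z":0,"fingers":8.54},{"ax":0,"ay":0,"az":-7,"x":0,"y":0,"z":0,"fingers":8.54},{"ax":0,"ay":0,"az":-7,"x":0,"y":0,"z":0,"fingers":8.54},{"ax":0,"ay":0,"az":-7,"x":0,"y":0,"z":0,"fingers":8.54},{"ax":0,"ay":0,"az":-7,"x":0,"y":0,"z":0,"fingers":8.54},{"ax":0,"ay":0,"az":-7,"x":0,"y":0,"z":0,"fingers":8.54},{"ax":0,"ay":0,"az":-7,"x":0,"y":0,"z":0,"fingers":8.54},{"ax":0,"ay":0,"az":-7,"x":0,"y":0,"z":0,"fingers":8.54},{"ax":0,"ay":0,"az":-7,"x":0,"y":0,"z":0,"fingers":8.54},{"ax":0,"ay":0,"az":-7,"x":0,"y":0,"z":0,"fingers":8.54},{"ax":0,"ay":0,"az":0,"x":0,"y":0,"z":0,"fingers":8.54},{"ax":0,"ay":0,"az":0,"x":0,"y":0,"z":0,"fingers":8.54},{"ax":0,"ay":0,"az":0,"x":0,"y":0,"z":0,"fingers":8.54},{"ax":0,"ay":0,"az":0,"x":0,"y":0,"z":0,"fingers":8.54}]'

```text
time: 18.52
tool_pos: [0.5112, -0.0454, 0.2488]
ee_rot: [3.141, 0.0, 2.49]
ft_force: [0.3, -0.3, 0.6]
finger_gap: 0.0855
grip_force: 0.0
```

```bash
python3 -c "
from h import *
go(C(0,0,.143));inC();core_at()"
```

```text
18.5167 [ 0.5112 -0.0454  0.2488] [3.1414 0.     2.49  ] tool-cm [-8.06 10.99 10.58] ft [ 0.3 -0.3  0.6] [-0.06  0.02  0.02] j [-0.2   0.    1.42  0.    1.71 -1.12]
clamp xy [-136.3    0.9  248.8]
side [0.6449 0.0114 0.0467] 0.47
```

drive_tool --deltas '[{"ax":0,"ay":0,"az":0,"x":-0.8,"y":1.1,"z":0,"fingers":8.54},{"ax":0,"ay":0,"az":0,"x":-1.6,"y":2.2,"z":0,"fingers":8.54},{"ax":0,"ay":0,"az":0,"x":-1.6,"y":2.2,"z":0,"fingers":8.54},{"ax":0,"ay":0,"az":0,"x":-1.6,"y":2.2,"z":0,"fingers":8.54},{"ax":0,"ay":0,"az":0,"x":-1.6,"y":2.2,"z":0,"fingers":8.54},{"ax":0,"ay":0,"az":0,"x":-0.8,"y":1.1,"z":0,"fingers":8.54},{"ax":0,"ay":0,"az":0,"x":0,"y":0,"z":0,"fingers":8.54},{"ax":0,"ay":0,"az":0,"x":0,"y":0,"z":0,"fingers":8.54},{"ax":0,"ay":0,"az":0,"x":0,"y":0,"z":0,"fingers":8.54},{"ax":0,"ay":0,"az":0,"x":0,"y":0,"z":0,"fingers":8.54}]'

```text
time: 19.55
tool_pos: [0.6407, -0.0068, 0.2493]
ee_rot: [-3.142, 0.0, 2.491]
ft_force: [-0.2, -0.0, 0.2]
finger_gap: 0.0853
grip_force: 0.0
```

```bash
python3 -c "
from h import *
go(C(0,0,.143));inC()"
```

```text
19.55 [ 0.6407 -0.0068  0.2493] [-3.1416e+00  4.0000e-04  2.4909e+00] tool-cm [-0.11  0.07 10.63] ft [-0.2 -0.   0.2] [-0.02 -0.05 -0.02] j [-0.1   0.29  1.1  -0.    1.75 -1.02]
clamp xy [ -1.2   0.5 249.3]
```

drive_tool --deltas '[{"ax":0,"ay":0,"az":0,"x":-0.1,"y":0.1,"z":1.5,"fingers":8.54},{"ax":0,"ay":0,"az":0,"x":0,"y":0,"z":2,"fingers":8.54},{"ax":0,"ay":0,"az":0,"x":0,"y":0,"z":2,"fingers":8.54},{"ax":0,"ay":0,"az":0,"x":0,"y":0,"z":2,"fingers":8.54},{"ax":0,"ay":0,"az":0,"x":0,"y":0,"z":1.6,"fingers":8.54},{"ax":0,"ay":0,"az":0,"x":0,"y":0,"z":1,"fingers":8.54},{"ax":0,"ay":0,"az":0,"x":0,"y":0,"z":0.5,"fingers":8.54},{"ax":0,"ay":0,"az":0,"x":0,"y":0,"z":0,"fingers":8.54},{"ax":0,"ay":0,"az":0,"x":0,"y":0,"z":0,"fingers":8.54},{"ax":0,"ay":0,"az":0,"x":0,"y":0,"z":0,"fingers":8.54}]'

```text
time: 20.38
tool_pos: [0.6436, -0.0064, 0.1447]
ee_rot: [3.14, 0.003, 2.491]
ft_force: [-0.2, 0.3, -0.6]
finger_gap: 0.0853
grip_force: 0.0
```

```bash
python3 -c "
from h import *
go(C(0,0,.143));inC()
n='side';u,v=190,130;im=viewer.capture(n)[:,:,::-1]
cv2.imwrite('pics/a6.png',cv2.resize(im[v:v+90,u:u+100],None,fx=6,fy=6,interpolation=cv2.INTER_CUBIC))"
```

```text
20.3833 [ 0.6436 -0.0064  0.1447] [3.1401e+00 2.7000e-03 2.4915e+00] tool-cm [ 0.1  -0.14  0.17] ft [-0.2  0.3 -0.6] [ 0.01 -0.02  0.05] j [-0.1   0.32  1.27 -0.    1.55 -1.02]
clamp xy [  1.7   0.  144.7]
```

View pics/a6.png

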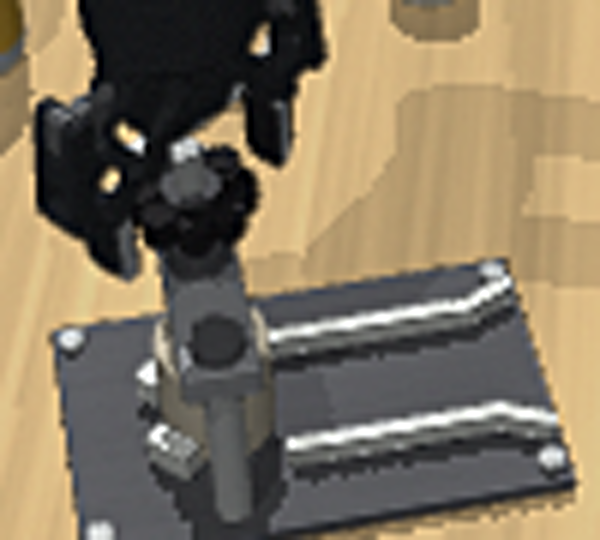

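The core stands at the V stop, and the fingers straddle the wheel, with tips at (125,265) and (275,155) and the wheel at (200,200). Closing.

drive_tool --deltas '[{"ax":0,"ay":0,"az":0,"x":0,"y":0,"z":0,"fingers":5},{"ax":0,"ay":0,"az":0,"x":0,"y":0,"z":0,"fingers":5},{"ax":0,"ay":0,"az":0,"x":0,"y":0,"z":0,"fingers":5},{"ax":0,"ay":0,"az":0,"x":0,"y":0,"z":0,"fingers":5},{"ax":0,"ay":0,"az":0,"x":0,"y":0,"z":0,"fingers":5},{"ax":0,"ay":0,"az":0,"x":0,"y":0,"z":0,"fingers":5},{"ax":0,"ay":0,"az":0,"x":0,"y":0,"z":0,"fingers":5}]'

```text
time: 21.02
tool_pos: [0.6433, -0.0062, 0.1441]
ee_rot: [3.141, 0.002, 2.492]
ft_force: [-1.5, -0.0, 4.8]
finger_gap: 0.0578
grip_force: 65.8
```

```bash
python3 -c "
from h import *
go(C(0,0,.143));inC()"
```

```text
21.0167 [ 0.6433 -0.0062  0.1441] [3.1405e+00 1.6000e-03 2.4916e+00] tool-cm [ 0.06 -0.13  0.11] ft [-1.5 -0.   4.8] [0.13 0.16 0.04] j [-0.1   0.32  1.27  0.    1.55 -1.02]
clamp xy [  1.4   0.3 144.1]
```

drive_tool --deltas '[{"ax":0,"ay":0,"az":3,"x":0,"y":0,"z":0,"fingers":5},{"ax":0,"ay":0,"az":5,"x":0,"y":0,"z":0,"fingers":5},{"ax":0,"ay":0,"az":5,"x":0,"y":0,"z":0,"fingers":5},{"ax":0,"ay":0,"az":5,"x":0,"y":0,"z":0,"fingers":5},{"ax":0,"ay":0,"az":5,"x":0,"y":0,"z":0,"fingers":5},{"ax":0,"ay":0,"az":5,"x":0,"y":0,"z":0,"fingers":5},{"ax":0,"ay":0,"az":5,"x":0,"y":0,"z":0,"fingers":5},{"ax":0,"ay":0,"az":5,"x":0,"y":0,"z":0,"fingers":5},{"ax":0,"ay":0,"az":5,"x":0,"y":0,"z":0,"fingers":5},{"ax":0,"ay":0,"az":5,"x":0,"y":0,"z":0,"fingers":5},{"ax":0,"ay":0,"az":5,"x":0,"y":0,"z":0,"fingers":5},{"ax":0,"ay":0,"az":5,"x":0,"y":0,"z":0,"fingers":5},{"ax":0,"ay":0,"az":3,"x":0,"y":0,"z":0,"fingers":5},{"ax":0,"ay":0,"az":3,"x":0,"y":0,"z":0,"fingers":5},{"ax":0,"ay":0,"az":3,"x":0,"y":0,"z":0,"fingers":5}]'

```text
time: 22.27
tool_pos: [0.6456, -0.0054, 0.1442]
ee_rot: [3.135, -0.003, 1.321]
ft_force: [7.1, 0.7, 2.5]
finger_gap: 0.0588
grip_force: 65.9
```

```bash
cat > t.py <<'E'
from h import *
s=robot.sense();print(s["time"],"az",s["ee_rot"][2].round(4),"cum deg",np.degrees((2.4916-s["ee_rot"][2])%(2*np.pi)).round(2),"T",s["ft_torque"].round(3),"F",s["ft_force"].round(1),"j6",s["joints"][5].round(3),"eff6",s["effort"][5].round(3),"gap",round(s["finger_gap"],4));inC()
E
python3 t.py
```

```text
22.2667 az 1.3211 cum deg 67.07 T [ 0.334 -0.631  0.314] F [7.1 0.7 2.5] j6 0.153 eff6 -0.259 gap 0.0588
clamp xy [  3.9   0.4 144.2]
```

drive_tool --deltas '[{"ax":0,"ay":0,"az":3,"x":0,"y":0,"z":0,"fingers":5},{"ax":0,"ay":0,"az":3,"x":0,"y":0,"z":0,"fingers":5},{"ax":0,"ay":0,"az":3,"x":0,"y":0,"z":0,"fingers":5},{"ax":0,"ay":0,"az":3,"x":0,"y":0,"z":0,"fingers":5},{"ax":0,"ay":0,"az":3,"x":0,"y":0,"z":0,"fingers":5}]'

```text
time: 22.68
tool_pos: [0.6461, -0.0056, 0.1442]
ee_rot: [3.134, -0.005, 1.059]
ft_force: [8.4, 1.1, 2.7]
finger_gap: 0.0581
grip_force: 65.9
```

```bash
python3 t.py
```

```text
22.6833 az 1.0591 cum deg 82.08 T [ 0.407 -0.922  0.282] F [8.4 1.1 2.7] j6 0.414 eff6 -0.26 gap 0.0581
clamp xy [  4.3   0.  144.2]
```

drive_tool --deltas '[{"ax":0,"ay":0,"az":3,"x":0,"y":0,"z":0,"fingers":5},{"ax":0,"ay":0,"az":3,"x":0,"y":0,"z":0,"fingers":5},{"ax":0,"ay":0,"az":3,"x":0,"y":0,"z":0,"fingers":5},{"ax":0,"ay":0,"az":3,"x":0,"y":0,"z":0,"fingers":5}]'

```text
time: 23.02
tool_pos: [0.6465, -0.0059, 0.1442]
ee_rot: [3.135, -0.007, 0.849]
ft_force: [9.1, 0.4, 1.9]
finger_gap: 0.0583
grip_force: 65.8
```

```bash
python3 t.py
```

```text
23.0167 az 0.8494 cum deg 94.09 T [ 0.307 -1.101  0.217] F [9.1 0.4 1.9] j6 0.624 eff6 -0.261 gap 0.0583
clamp xy [  4.6  -0.3 144.2]
```

drive_tool --deltas '[{"ax":0,"ay":0,"az":3,"x":0.1,"y":0.1,"z":0,"fingers":5},{"ax":0,"ay":0,"az":3,"x":0.1,"y":0.1,"z":0,"fingers":5},{"ax":0,"ay":0,"az":3,"x":0,"y":0,"z":0,"fingers":5},{"ax":0,"ay":0,"az":3,"x":0,"y":0,"z":0,"fingers":5}]'

```text
time: 23.35
tool_pos: [0.6468, -0.0062, 0.1441]
ee_rot: [3.139, -0.002, 0.64]
ft_force: [0.9, -0.4, 4.1]
finger_gap: 0.0585
grip_force: 66.1
```

```bash
python3 t.py
```

```text
23.35 az 0.6397 cum deg 106.1 T [-0.002 -0.119  0.283] F [ 0.9 -0.4  4.1] j6 0.834 eff6 -0.271 gap 0.0585
clamp xy [  4.8  -0.7 144.1]
```

drive_tool --deltas '[{"ax":0,"ay":0,"az":3,"x":0,"y":0,"z":0,"fingers":5},{"ax":0,"ay":0,"az":3,"x":0,"y":0,"z":0,"fingers":5},{"ax":0,"ay":0,"az":3,"x":0,"y":0,"z":0,"fingers":5},{"ax":0,"ay":0,"az":3,"x":0,"y":0,"z":0,"fingers":5}]'

```text
time: 23.68
tool_pos: [0.6471, -0.0066, 0.1441]
ee_rot: [3.139, -0.003, 0.43]
ft_force: [2.4, -1.1, 4.3]
finger_gap: 0.0581
grip_force: 66.1
```

```bash
python3 t.py
```

```text
23.6833 az 0.43 cum deg 118.12 T [-0.156 -0.216  0.303] F [ 2.4 -1.1  4.3] j6 1.043 eff6 -0.269 gap 0.0581
clamp xy [  4.9  -1.2 144.1]
```

drive_tool --deltas '[{"ax":0,"ay":0,"az":3,"x":0,"y":0,"z":0,"fingers":5},{"ax":0,"ay":0,"az":3,"x":0,"y":0,"z":0,"fingers":5},{"ax":0,"ay":0,"az":3,"x":0,"y":0,"z":0,"fingers":5},{"ax":0,"ay":0,"az":3,"x":0,"y":0,"z":0,"fingers":5}]'

```text
time: 24.02
tool_pos: [0.6472, -0.0071, 0.1441]
ee_rot: [3.139, -0.004, 0.22]
ft_force: [3.1, -2.2, 4.7]
finger_gap: 0.0581
grip_force: 66.0
```

```bash
python3 t.py
```

```text
24.0167 az 0.2202 cum deg 130.14 T [-0.261 -0.251  0.275] F [ 3.1 -2.2  4.7] j6 1.253 eff6 -0.268 gap 0.0581
clamp xy [  5.   -1.7 144.1]
```

drive_tool --deltas '[{"ax":0,"ay":0,"az":3,"x":0,"y":0,"z":0,"fingers":5},{"ax":0,"ay":0,"az":3,"x":0,"y":0,"z":0,"fingers":5},{"ax":0,"ay":0,"az":3,"x":0,"y":0,"z":0,"fingers":5}]'

```text
time: 24.27
tool_pos: [0.6473, -0.0074, 0.1441]
ee_rot: [3.139, -0.005, 0.063]
ft_force: [2.2, -3.1, 3.4]
finger_gap: 0.0582
grip_force: 66.0
```

```bash
python3 t.py
```

```text
24.2667 az 0.0629 cum deg 139.15 T [-0.38  -0.267  0.204] F [ 2.2 -3.1  3.4] j6 1.41 eff6 -0.267 gap 0.0582
clamp xy [  4.9  -2.  144.1]
```

drive_tool --deltas '[{"ax":0,"ay":0,"az":3,"x":0,"y":0,"z":0,"fingers":5},{"ax":0,"ay":0,"az":3,"x":0,"y":0,"z":0,"fingers":5},{"ax":0,"ay":0,"az":3,"x":0,"y":0,"z":0,"fingers":5}]'

```text
time: 24.52
tool_pos: [0.6473, -0.0078, 0.1441]
ee_rot: [3.139, -0.005, -0.094]
ft_force: [2.5, -3.6, 4.1]
finger_gap: 0.0585
grip_force: 66.0
```

```bash
python3 t.py
```

```text
24.5167 az -0.0943 cum deg 148.16 T [-0.435 -0.328  0.267] F [ 2.5 -3.6  4.1] j6 1.567 eff6 -0.266 gap 0.0585
clamp xy [  4.8  -2.3 144.1]
```

drive_tool --deltas '[{"ax":0,"ay":0,"az":3,"x":0,"y":0,"z":0,"fingers":5},{"ax":0,"ay":0,"az":3,"x":0,"y":0,"z":0,"fingers":5},{"ax":0,"ay":0,"az":3,"x":0,"y":0,"z":0,"fingers":5}]'

```text
time: 24.77
tool_pos: [0.6472, -0.0081, 0.1442]
ee_rot: [3.139, -0.005, -0.251]
ft_force: [1.9, -4.1, 3.5]
finger_gap: 0.0583
grip_force: 65.9
```

```bash
python3 t.py
```

```text
24.7667 az -0.2515 cum deg 157.17 T [-0.56  -0.256  0.254] F [ 1.9 -4.1  3.5] j6 1.724 eff6 -0.183 gap 0.0583
clamp xy [  4.6  -2.7 144.2]
```

drive_tool --deltas '[{"ax":0,"ay":0,"az":3,"x":0,"y":0,"z":0,"fingers":5},{"ax":0,"ay":0,"az":3,"x":0,"y":0,"z":0,"fingers":5}]'

```text
time: 24.93
tool_pos: [0.6472, -0.0084, 0.1441]
ee_rot: [3.139, -0.006, -0.356]
ft_force: [1.2, -4.9, 4.4]
finger_gap: 0.0582
grip_force: 65.9
```

```bash
python3 t.py
```

```text
24.9333 az -0.3562 cum deg 163.17 T [-0.704 -0.201  0.408] F [ 1.2 -4.9  4.4] j6 1.828 eff6 -0.129 gap 0.0582
clamp xy [  4.5  -2.9 144.1]
```

drive_tool --deltas '[{"ax":0,"ay":0,"az":3,"x":0,"y":0,"z":0,"fingers":5},{"ax":0,"ay":0,"az":3,"x":0,"y":0,"z":0,"fingers":5}]'

```text
time: 25.1
tool_pos: [0.647, -0.0086, 0.1441]
ee_rot: [3.139, -0.006, -0.461]
ft_force: [0.8, -5.9, 3.8]
finger_gap: 0.0584
grip_force: 65.8
```

```bash
python3 t.py
```

```text
25.1 az -0.4609 cum deg 169.17 T [-0.744 -0.189  0.435] F [ 0.8 -5.9  3.8] j6 1.933 eff6 -0.074 gap 0.0584
clamp xy [  4.3  -3.1 144.1]
```

Both wrist torque and joint 6 effort changed at the spring's rate from about 148°. The spring has now given about 2.2 mm (about 33 N). Releasing.

drive_tool --deltas '[{"ax":0,"ay":0,"az":0,"x":0,"y":0,"z":0,"fingers":5},{"ax":0,"ay":0,"az":0,"x":0,"y":0,"z":0,"fingers":8.54},{"ax":0,"ay":0,"az":0,"x":0,"y":0,"z":0,"fingers":8.54},{"ax":0,"ay":0,"az":0,"x":0,"y":0,"z":0,"fingers":8.54},{"ax":0,"ay":0,"az":0,"x":0,"y":0,"z":0,"fingers":8.54},{"ax":0,"ay":0,"az":0,"x":0,"y":0,"z":0,"fingers":8.54},{"ax":0,"ay":0,"az":0,"x":0,"y":0,"z":-1,"fingers":8.54},{"ax":0,"ay":0,"az":0,"x":0,"y":0,"z":-2,"fingers":8.54},{"ax":0,"ay":0,"az":0,"x":0,"y":0,"z":-3,"fingers":8.54},{"ax":0,"ay":0,"az":0,"x":0,"y":0,"z":-3,"fingers":8.54},{"ax":0,"ay":0,"az":0,"x":0,"y":0,"z":-3,"fingers":8.54},{"ax":0,"ay":0,"az":0,"x":0,"y":0,"z":0,"fingers":8.54},{"ax":0,"ay":0,"az":0,"x":0,"y":0,"z":0,"fingers":8.54},{"ax":0,"ay":0,"az":0,"x":0,"y":0,"z":0,"fingers":8.54}]'

```text
time: 26.27
tool_pos: [0.6456, -0.006, 0.2631]
ee_rot: [-3.141, -0.0, -0.458]
ft_force: [0.3, 0.1, -1.2]
finger_gap: 0.0856
grip_force: 0.0
```

```bash
python3 - <<'E'
from h import *
go(C(0,0,.143))
core_at()
v=viewer.outline_of("core","side")
# compare visible core outline with projected home cylinder
for d in v[:2]:
    a,b=np.nonzero(d["region"]); print(d["p"],len(a),b.min(),b.max(),a.min(),a.max())
P=np.array([proj("side",np.add(C(.003,0,0),(.028*np.cos(t),.028*np.sin(t),z))) for t in np.linspace(0,6.28,60) for z in(.01,.072)])
print(P.min(0),P.max(0))
E
```

```text
26.2667 [ 0.6456 -0.006   0.2631] [-3.1415e+00 -4.0000e-04 -4.5790e-01] tool-cm [-0.29  0.24 12.01] ft [ 0.3  0.1 -1.2] [ 0.03  0.01 -0.03] j [-0.1   0.3   1.06 -0.    1.78  1.93]
top [ 0.6256 -0.0105  0.0718] 0.71
side [0.6481 0.0084 0.0445] 0.73
0.48 71 217 235 187 203
[213.61548049 178.17463688] [234.50599894 206.62075151]
```

```bash
python3 -c "
from rig import robot
print(robot.sign_off())"
```

```text
the job is handed in; nothing more can be done
None
```

The tall core stands home against the V stop with the pad pressing on it: spring in about 2.2 mm, roughly 33 N, estimated from wheel angle and torque. The arm is clear, nothing else was touched, and the job was handed in at about 26 s; the sign-off returned no verdict.

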